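Test the largest stone of a clamped pendant with the gem tester

ROBOT

A 6-joint arm with a two-finger parallel gripper is mounted at the origin on a cart in front of the work surface, level with it; the furniture and walls round the work are solid. World frame = base frame: x ahead of the robot, y to its left, z up, the work surface at z = 0. Lengths are in mm, angles in rad, forces in N, time in s.
With the tool pointing down it reaches from about 425 to 950 mm from the base axis. Payload 14.7 kg.
Tool frame: the origin (TCP) lies on the centre line of the jaws, within the pads' length; the fingertips stand 25 mm ahead of it and the grasp point (between the pads) lies 6 mm ahead of it; x points along the fingers, y is the direction in which the jaws open and shut, and the axes are right-handed (so a half turn about x gives the same grasp; the last joint's range is limited). The gripper opens to 85 mm and grips with 20 to 120 N. Pads are 22 mm wide; open, the fingers measure 114 mm over their backs; the gripper's body (76 mm by 85 mm) begins 54 mm behind the grasp point. The pads swing forward as they close: fully open they stand 13 mm farther back than shut.
Start: joints at [-1.362, 0.48, 1.596, -0, 1.065, -0.047], TCP at [164.479, -628.839, 256.297] pointing down, gripper open.
Joint ranges: [-2.75, 2.75], [-0.82, 2.05], [0.23, 2.67], [-1.56, 4.7], [0.09, 2.69], [-2.92, 2.92]. Speed limits (rad/s): [1.89, 1.89, 2.39, 3.01, 3.01, 3.01].

INTERFACE

Orientations are given as [roll, pitch, yaw] about the fixed x, y, z axes, in that order (R = Rz(yaw) Ry(pitch) Rx(roll)).
In Python, from station import arm, capture gives the robot as it stands. Calls block until the motion is done:
- arm.move_to(position, orientation): joint-space move of the TCP to a pose.
- arm.move_l(position, rot=None, v=150, contact_N=None): straight line of the TCP; rot=None keeps the orientation; v is the mean speed in mm/s. With contact_N (N) it stops when the force on the tool has changed by that much, and returns True; else False.
- arm.set_joints(angles): joint-space move.
- arm.open_jaws() and arm.gripper_close(grasp_force=None): open the fingers fully, or close them until they stop; grasp_force is the grip in N (None keeps the last).
- arm.pause(seconds).
- arm.solve_ik(position, orientation): joint angles nearest the present ones, or None.
- capture(name): name is "side" or "top"; returns a dict with "img" (420x560x3 uint8, red, green, blue), "fx", "fy", "cx", "cy" (pixels), "R" (3x3) and "t" (3): a world point X has camera coordinates R X + t. Camera axes: x right, y down, z forward; pixel columns grow to the right and rows downward; lengths in mm; the calibration is good to about 2 mm. A picture is of the moment at which its call begins. There is no depth.
A pose or a line that the arm cannot do raises arm.PlanningError and nothing moves.
- arm.finish_job(): hands the job in, once; it reports no verdict.
Readings, each from a call of its own:
- arm.get_time(): time.
- arm.get_joint_positions(): joint angles.
- arm.get_joint_vel(): joint speeds.
- arm.get_joint_torque(): joint torques, N m.
- arm.get_tcp_pos(): TCP position.
- arm.get_eef_rot(): TCP orientation.
- arm.get_ft_force(): force on the tool from outside, world axes, zero at the start.
- arm.get_wrist_torque(): the same for the moment, N m.
- arm.get_width(): finger opening in mm.
Only numpy, scipy, OpenCV 4.12 (cv2) and the standard library are available. Lean on these libraries where they do the work, as an engineer would, in place of code of your own. Each camera call takes 0.05 s, during which the arm holds its last target. There are 200 camera calls.

TASK

Take the pen-shaped gem tester out of its stand and hold its needle on the middle of the flat top of the largest of the three stones in the pendant that is clamped in the tilted ball vice, with the tester square to that flat top (it leans as the stone leans) and pressed so lightly that the sprung needle goes about half-way in. Finish while holding it there, still gripped and steady, for the reading: do not put it down or let go. Never press the stone hard, shift the vice or disturb the other things on the bench.

Things in the scene. Friction and masses are not known exactly. Their poses are not given: they have to be found in the camera images.
- stone_face (a point): Centre of the flat top of the largest stone (round, amber, 15 mm; flat top 10 mm across, 6 mm above the vice's jaws, about 97 mm above the bench). z: outward normal of the flat top, leaning 9 to 23 degrees from vertical, roughly towards the robot. x: along the row of three stones, alike but for size; towards -x lie the 9 mm one (at 15 mm) and the 6 mm one (at 26 mm).
- ball_vice: Ball vice, fixed to the bench: black base of 100 mm diameter, dark steel ball of 76 mm (centre 42 mm up), round steel head with two jaws (44 mm long, 49 mm over both) that clamp a 38 x 17 mm brass bar pendant with the three stones. Origin: centre of the base's underside. Ball and head are locked by stiff friction (3 N m) and must stay as they are.
- tester_stand: Stand of the tester, fixed to the bench: grey block 56 x 56 mm on a 72 x 66 mm black foot, 60 mm high in all, with a round vertical socket of 21 mm in its middle. Origin: centre of its underside, z up.
- tester_middle (a point): Centre of the gem tester's handle, a black block 28 mm along x, 22 mm along y (flat sides, to grip), 94 mm long along z, from needle to tail. It starts upright, needle down, the handle on top of the stand (60 to 154 mm above the bench); its 18 mm grey nose (44 mm long) hangs in the socket with 1.3 mm of play. Draw it up 60 mm to clear the stand. About 0.1 kg.
- needle_end (a point): End of the tester's copper needle (2.8 mm thick, round end), on the tester's axis, 100 mm from the centre of the handle when not pressed; it goes in with the needle. z runs along the tester towards its tail.
- needle (a joint): How far the sprung needle is pressed into the tester, m: 0 free, 0.006 fully in. The spring takes 1 N to start and 4 N fully in (500 N/m); half-way is 2.5 N.
- tweezers: Bystander: cross-locking tweezers, 22 x 146 x 10 mm, lying on the bench; origin at its underside.
- wax_tin: Bystander: round wooden tin, 63 mm diameter, 23 mm high; origin at its underside.
- stone_box: Bystander: clear lidded box, 49 x 67 x 22 mm; origin at its underside.
Things that resemble listed ones, but are neither listed nor needed, are in the scene too. Leave any blue look-alike of the part that bears tester_middle alone.

How it is judged (in metres and radians):
On the way:
1. the tester is held clear above its stand (z of needle_end in the frame of tester_stand above 0.062 m and contact force between the fingers and tester above 1 N and contact force between tester and tester_stand below 0.1 N), for 0.2 s.
At the end, for the whole second after the job is handed in: Tester still gripped, at rest and off its stand; needle within 4 mm of the centre of the large stone's flat top, tester within 7 degrees of square to it, needle pressed in 1.2 to 4.8 of its 6 mm (0.8 to 6 N on the stone), stone within 4 mm of where it was (distance between needle_end and stone_face below 0.004 m and angle between the z axis of needle_end and the z axis of stone_face, either way round below 0.12 rad and value of joint needle between 0.0012 and 0.0048 m and contact force between needle and stone_large between 0.8 and 6 N and contact force between the fingers and tester above 1 N and linear speed of tester below 0.02 m/s and contact force between tester and tester_stand below 0.1 N and distance of stone_face from where it was at the start of the episode below 0.004 m); the arm keeps its last pose, push and grip.
It fails at once if a stone, the pendant or the vice is pressed with more than 12 N (contact force between any of tester, the arm and ball_vice above 12 N).
It fails at once if the ball vice is shifted so that the stone moves more than 4 mm (distance of stone_face from where it was at the start of the episode above 0.004 m).
It fails at once if a bystander (tweezers, wax tin, stone box) is moved more than 15 mm (distance of any of tweezers, wax_tin, stone_box from where it was at the start of the episode above 0.015 m).
It also fails if it takes over 38 s, if anything falls off the work surface, if the arm or the gripper's body presses on something with over 40 N, if the wrist force passes 120 N, or if a joint passes its speed limit or range.

## Working session

There is one attempt and no reset: what is moved stays moved. The work goes in short steps, each a Python script; the robot and the scene stay as the last script left them, time stands still between calls to the robot, and variables do not carry over. Pictures are saved under pics/ and viewed, about 8 in all and at most 12, crops included, and the job is handed in when it is done.

```bash
mkdir -p pics; ls; python3 - <<'E'
from station import arm, capture
import cv2, pickle
for n in ("top","side"):
    c=capture(n); cv2.imwrite(f"pics/{n}0.png",c["img"][:,:,::-1]); pickle.dump(c,open(f"{n}0.pkl","wb"))
    print(n,c["fx"],c["fy"],c["cx"],c["cy"],c["R"],c["t"], -c["R"].T@c["t"])
print(arm.get_eef_rot(),arm.get_tcp_pos(),arm.get_time())
E
```

```text
pics
top 441.48041066023416 441.48041066023416 279.3675984761456 201.24400850763178 [[ 1.35006495e-03 -9.99989022e-01 -4.48703371e-03]
 [-9.95907408e-01 -9.39036513e-04 -9.03745112e-02]
 [ 9.03693055e-02  4.59068157e-03 -9.95897743e-01]] [ -46.40864954  559.97994375 1004.33726187] [ 466.98956829  -50.49289101 1050.61688869]
side 513.4808286709865 513.4808286709865 280.3024118753934 206.55665558556456 [[-0.89979112 -0.43596202 -0.01769364]
 [-0.24465889  0.53770309 -0.8068565 ]
 [ 0.36127271 -0.72167341 -0.59048244]] [501.23609257 221.09523176 772.28406592] [226.0955386  656.97318573 643.28099703]
[-1.61788769  1.56981475  1.77951412] [ 164.41358001 -628.54127596  255.78098918] 0.1
```

View pics/top0.png

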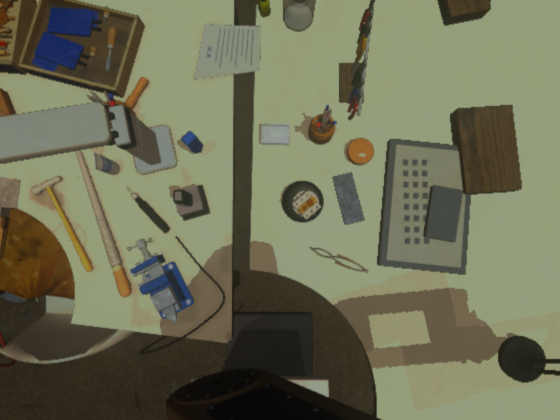

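View pics/side0.png

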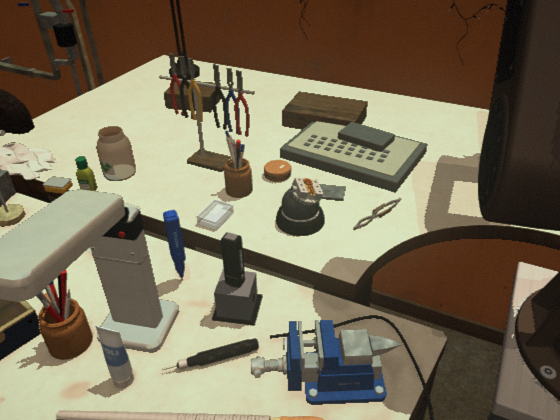

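The top view shows the vice at (303,202), the stand and tester at about (187,200), and the blue look-alike at (191,141). In the side view the vice is at (301,205) and the tester at (233,260). I'll enlarge all four regions in one picture.

```bash
python3 - <<'E'
import cv2, pickle, numpy as np
t=pickle.load(open("top0.pkl","rb"))["img"][:,:,::-1]; s=pickle.load(open("side0.pkl","rb"))["img"][:,:,::-1]
def crop(im,x,y,w,h): # -> 400x300
    return cv2.resize(im[y:y+h,x:x+w],(400,300),interpolation=cv2.INTER_CUBIC)
a=np.hstack([crop(t,283,187,40,30),crop(s,286,170,48,36)])
b=np.hstack([crop(t,160,175,56,42),crop(s,180,225,128,96)])
cv2.imwrite("pics/crops.png",np.vstack([a,b]))
E
```

```text
(no output)
```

View pics/crops.png

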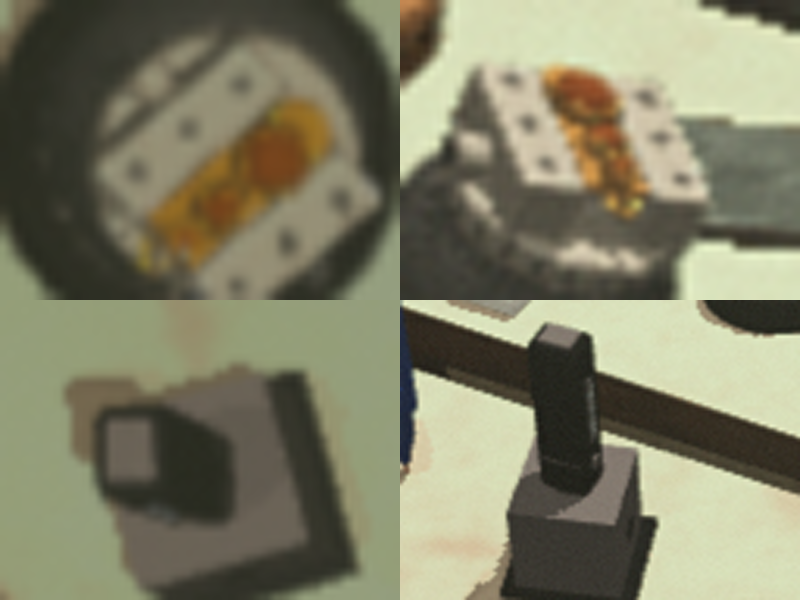

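Crops: large stone at about (310,202.6) in top and (307.8,181) in side. The jaw corners are cut off, so I'll average some frames and take larger crops of the vice head to fit its full pose.

```bash
python3 - <<'E'
from station import capture
import cv2, pickle, numpy as np
for n,(x,y,w,h) in dict(top=(280,180,46,40),side=(284,172,52,40)).items():
    c=None
    im=np.mean([capture(n)["img"].astype(float) for _ in range(6)],0)
    c=capture(n); c["img"]=im; pickle.dump(c,open(f"{n}1.pkl","wb"))
    k=15; r=cv2.resize(np.clip(im[y:y+h,x:x+w,::-1]*1.15,0,255).astype(np.uint8),None,fx=k,fy=k,interpolation=cv2.INTER_LANCZOS4)
    for i in range(0,w,5):
        cv2.line(r,(int((i+.5)*k),0),(int((i+.5)*k),6),(0,0,255),1); cv2.putText(r,str(x+i),(int((i+.5)*k)-10,18),0,.4,(0,0,255),1)
    for i in range(0,h,5):
        cv2.line(r,(0,int((i+.5)*k)),(6,int((i+.5)*k)),(0,0,255),1); cv2.putText(r,str(y+i),(8,int((i+.5)*k)+4),0,.4,(0,0,255),1)
    cv2.imwrite(f"pics/{n}v.png",r)
E
```

```text
(no output)
```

View pics/topv.png

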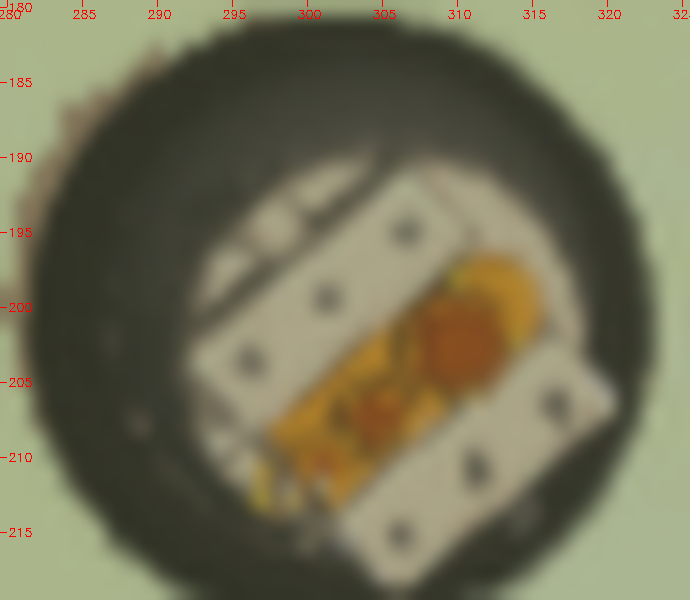

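View pics/sidev.png

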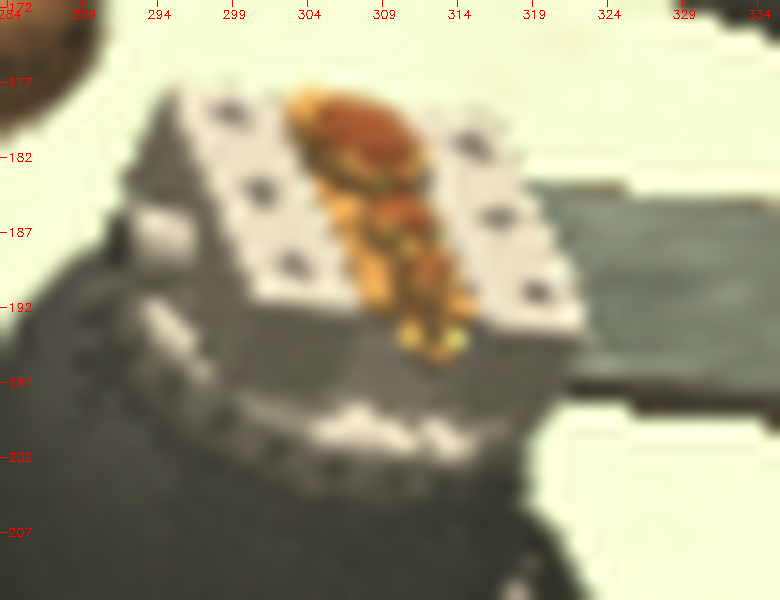

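The six screws, the jaw corners and the three stone tops are all readable (large top at about (310.2,201.9) in top and (308.0,180.2) in side). I'll fit the head pose and enlarge the tester.

```bash
cat > h.py <<'E'
import numpy as np, pickle
from scipy.spatial.transform import Rotation as Ro
from scipy.optimize import least_squares
cam={n:pickle.load(open(f"{n}1.pkl","rb")) for n in("top","side")}
def proj(n,X):
    c=cam[n]; p=np.atleast_2d(X)@c["R"].T+c["t"]
    return np.c_[c["fx"]*p[:,0]/p[:,2]+c["cx"],c["fy"]*p[:,1]/p[:,2]+c["cy"]]
def tri(uv): # {cam:(u,v)} -> point, residual px
    f=lambda X:np.concatenate([(proj(n,X)[0]-p) for n,p in uv.items()])
    r=least_squares(f,[450,0,80.]); return r.x,r.fun
def onplane(n,uv,z):
    c=cam[n]; d=c["R"].T@np.array([(uv[0]-c["cx"])/c["fx"],(uv[1]-c["cy"])/c["fy"],1]); o=-c["R"].T@c["t"]
    return o+d*(z-o[2])/d[2]
E
cat > fit.py <<'E'
from h import *
# order: corners A(-x,+y)B(+x,+y)C(+x,-y)D(-x,-y); inner A',B',C',D'; screws +y(-,0,+), -y(-,0,+); stones L M S
top=[(192,360),(412,170),(618,402),(398,588),(268,432),(480,242),(562,335),(340,515),(250,362),(327,298),(407,231),(401,535),(477,470),(557,405),(461,336),(378,413),(325,462)]
side=[(258,302),(172,90),(505,118),(582,332),(365,303),(285,100),None,(487,328),(295,266),(262,192),(233,113),(538,292),(500,217),(475,145),(367,131),(400,212),(430,263)]
obs={"top":np.array(top)/15-.5+[280,180],"side":np.array([p or (np.nan,)*2 for p in side])/15-.5+[284,172]}
def model(q):
    jc,g,s,u,z2,z3,jy=q
    P=[(jc-22,24.5+jy),(jc+22,24.5+jy),(jc+22,-24.5+jy),(jc-22,-24.5+jy),(jc-22,g+jy),(jc+22,g+jy),(jc+22,-g+jy),(jc-22,-g+jy)]+[(jc+k*s,m*u+jy) for m in(1,-1) for k in(-1,0,1)]
    return np.array([(*p,-6) for p in P]+[(0,0,0),(-15,0,z2),(-26,0,z3)])
def res(p,bias=True):
    X=Ro.from_rotvec(p[:3]).apply(model(p[6:13]))+p[3:6]
    b=p[13:17].reshape(2,2)
    r=[(proj(n,X)+b[i]-obs[n]).ravel() for i,n in enumerate(("top","side"))]
    r=np.concatenate(r); r=np.nan_to_num(r)
    pri=np.r_[(p[7]-8.5)/1,(p[10]+1.5)/1.5,(p[11]+2.5)/1.5,p[12]/.5,b.ravel()/BS,(p[5]-97)/1.5]
    return np.r_[r/.3,pri]
r0=Ro.from_euler("zyx",[-47,0,0],degrees=True).as_rotvec()
for BS in(.01,1.0):
    s=least_squares(res,np.r_[r0,[470,-95,97],[-11,8.5,13,16,-1.5,-2.5,0],[0]*4],loss="soft_l1")
    R=Ro.from_rotvec(s.x[:3]).as_matrix()
    print("BS",BS,"cost",s.cost.round(1),"pos",s.x[3:6].round(1),"n",R[:,2].round(3),"x",R[:,0].round(3),"lean",np.degrees(np.arccos(R[2,2])).round(1),"q",s.x[6:13].round(1),"b",s.x[13:].round(2))
    cov=np.linalg.pinv(s.jac.T@s.jac); print(" sd rot deg",np.degrees(np.sqrt(np.diag(cov)[:3])).round(2),"pos",np.sqrt(np.diag(cov)[3:6]).round(2))
    e=(s.fun[:68]*.3).reshape(2,-1,2); print(np.hstack([e[0],e[1]]).round(2).tolist() if BS>.5 else np.abs(e).max())
    np.savez("face.npz",p=s.x[3:6],R=R)
print("L tri",tri({n:obs[n][14] for n in obs}))
E
python3 fit.py; python3 - <<'E'
import pickle,cv2,numpy as np
out=[]
for n,(x,y,w,h) in dict(top=(168,184,40,38),side=(208,228,60,99)).items():
    im=pickle.load(open(f"{n}1.pkl","rb"))["img"]; k=14 if n=="top" else 6
    r=cv2.resize(np.clip(im[y:y+h,x:x+w,::-1]*1.6,0,255).astype(np.uint8),None,fx=k,fy=k,interpolation=cv2.INTER_LANCZOS4)[:532]
    r=cv2.copyMakeBorder(r,0,max(0,600-r.shape[0]),0,0,cv2.BORDER_CONSTANT); out.append(r[:600,:560 if n=="top" else 240])
cv2.imwrite("pics/tester.png",np.hstack(out)[:540,:800])
E
```

```text
BS 0.01 cost 41.7 pos [ 549.9 -113.2   96.3] n [-0.32  -0.114  0.94 ] x [ 0.641 -0.758  0.126] lean 19.9 q [-9.5  8.8 14.9 17.4 -2.2 -1.7 -0.4] b [-0. -0.  0.  0.]
 sd rot deg [100.31 133.27  53.07] pos [0.36 0.41 0.39]
1.0576556666610486
BS 1.0 cost 33.4 pos [ 550.4 -113.9   95.9] n [-0.322 -0.108  0.941] x [ 0.636 -0.76   0.131] lean 19.9 q [-9.6  8.8 14.8 17.4 -2.3 -1.6 -0.4] b [-0.37 -0.06  0.42  0.05]
 sd rot deg [ 92.83 133.31  51.09] pos [1.66 2.11 1.67]
[[-0.56, -0.12, 0.02, -0.15], [0.25, -0.54, -0.37, -0.7], [0.48, 0.36, -0.22, -0.02], [-0.19, 0.82, 1.35, 0.18], [-1.07, 0.3, 0.34, 0.54], [0.24, -0.04, -0.64, -0.54], [-0.23, -0.38, 0.0, 0.0], [-0.81, 0.55, 0.42, -0.29], [0.14, -0.0, -0.1, 0.15], [0.22, -0.14, -0.02, 0.09], [0.11, -0.08, -0.16, 0.46], [0.07, -0.05, -0.09, 0.1], [0.18, -0.06, 0.18, 0.15], [0.04, -0.09, -0.36, 0.11], [-0.0, 0.81, 0.56, -0.52], [0.07, -0.14, 0.13, -0.04], [-0.21, -0.08, -0.1, -0.02]]
L tri (array([ 551.39331334, -113.53023706,   94.63499361]), array([ 0.16777242,  0.44714814, -0.42498022, -0.03714532]))
```

View pics/tester.png

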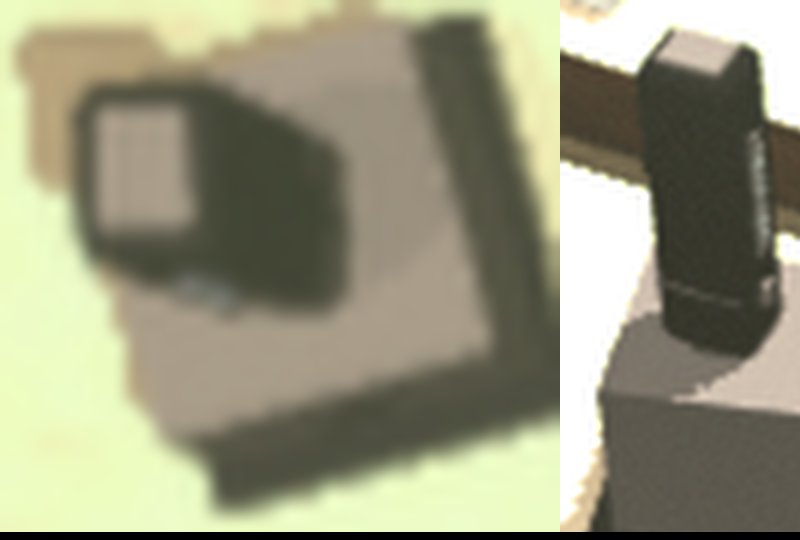

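Head fit agrees across both cameras: stone top near (551,-113.5,96), lean 20° (within 9–23°), z about 97 as given. The tester tail shows at (177.75,195.5) in top and (230.9,236.3) in side, with its long side almost along world x (yaw about +3°). Next I'll locate the tester and the nearby microscope column, and check IK.

```bash
cat >> h.py <<'E'
def rpy(xax,yax):
    x=np.array(xax,float); x/=np.linalg.norm(x); y=np.array(yax,float); y-=x*(x@y); y/=np.linalg.norm(y)
    return Ro.from_matrix(np.c_[x,y,np.cross(x,y)]).as_euler("xyz")
E
python3 - <<'E'
from h import *
from station import arm
print("tail",tri({"top":(177.75,195.5),"side":(230.9,236.25)}),"top@154",onplane("top",(177.75,195.5),154),"side@154",onplane("side",(230.9,236.25),154))
print("column head",tri({"top":(118,127),"side":(118,222)}))
X=onplane("top",(177.75,195.5),154)
for s in(1,-1):
    yx=s*np.array([-np.sin(.052),np.cos(.052),0])
    for z in(330,122-6): print(s,arm.solve_ik([X[0],X[1],z],rpy([0,0,-1],yx)))
n=np.array([-.321,-.111,.94]); p=np.array([551,-113.5,96])
for s in(1,-1):
  for a in(0,30,-30):
    yx=s*np.array([-np.sin(np.radians(a)),np.cos(np.radians(a)),0])
    print(s,a,[arm.solve_ik(list(p+n*d),rpy(-n,yx)) for d in (115+6,171)])
E
```

```text
tail (array([558.78367764, 160.30790897, 156.61314259]), array([ 0.19720565,  0.43346497, -0.34534838, -0.05213844])) top@154 [559.94215451 161.34726043 154.        ] side@154 [560.03554455 157.53108574 154.        ]
column head (array([678.25889192, 259.92987429, 216.82424684]), array([ 2.39695871,  4.02208628, -3.23024718, -0.82845222]))
1 [ 2.28529414e-01  3.18816208e-01  1.66336267e+00 -4.44089210e-16
  1.15941378e+00 -1.39426691e+00]
1 [ 2.28529414e-01  5.62484549e-01  1.87387334e+00 -4.44089210e-16
  7.05234767e-01 -1.39426691e+00]
-1 [ 2.28529414e-01  3.18816208e-01  1.66336267e+00 -4.44089210e-16
  1.15941378e+00  1.74732574e+00]
-1 [ 2.28529414e-01  5.62484549e-01  1.87387334e+00 -4.44089210e-16
  7.05234767e-01  1.74732574e+00]
1 0 [array([-0.46138499,  0.27777761,  2.14362624,  0.50236756,  0.52761777,
       -2.46318587]), array([-0.49020755,  0.18652258,  2.11575829,  0.42846037,  0.64321427,
       -2.39926124])]
1 30 [None, array([-0.49020755,  0.18652258,  2.11575829,  0.42846037,  0.64321427,
       -2.89326594])]
1 -30 [array([-0.46138499,  0.27777761,  2.14362624, 
[... 156 characters left out ...]
0.46138499,  0.27777761,  2.14362624,  0.50236756,  0.52761777,
        0.67840678]), array([-0.49020755,  0.18652258,  2.11575829,  0.42846037,  0.64321427,
        0.74233142])]
-1 30 [array([-0.46138499,  0.27777761,  2.14362624,  0.50236756,  0.52761777,
        0.18440208]), array([-0.49020755,  0.18652258,  2.11575829,  0.42846037,  0.64321427,
        0.24832672])]
-1 -30 [array([-0.46138499,  0.27777761,  2.14362624,  0.50236756,  0.52761777,
        1.19002016]), array([-0.49020755,  0.18652258,  2.11575829,  0.42846037,  0.64321427,
        1.2539448 ])]<sys>:0: UserWarning: Gimbal lock detected. Setting third angle to zero since it is not possible to uniquely determine all angles.
```

Both points show the same small camera bias, so the fix is consistent; the tester is at about (559.5,159.5) and all poses solve. I'll go for the grasp, guarding the descent and reading the force after closing.

```bash
python3 -W ignore - <<'E'
from h import *
from station import arm,capture
import cv2
o=rpy([0,0,-1],-np.array([-np.sin(.052),np.cos(.052),0])); x,y=559.5,159.5
arm.move_to([x,y,300],o); print(arm.get_joint_positions(),arm.get_time())
print("hit",arm.move_l([x,y,128],v=120,contact_N=5), arm.get_tcp_pos(), arm.get_ft_force())
ims=[]
for n,(u,v,w,h) in dict(top=(130,150,100,100),side=(180,180,100,150)).items():
    im=capture(n)["img"][v:v+h,u:u+w,::-1]; ims.append(cv2.resize(im,(400,400*h//w))[:600])
ims=[cv2.copyMakeBorder(i,0,600-i.shape[0],0,0,cv2.BORDER_CONSTANT) for i in ims]
cv2.imwrite("pics/grasp.png",np.hstack(ims)); print(arm.get_time())
E
```

```text
[ 2.24591672e-01  3.42869905e-01  1.70479001e+00 -1.53140058e-04
  1.09395580e+00  1.74414280e+00] 3.8917
hit False [559.92897376 159.60566255 128.6484437 ] [-0.523576    0.1094311   0.21033253]
5.575
```

View pics/grasp.png

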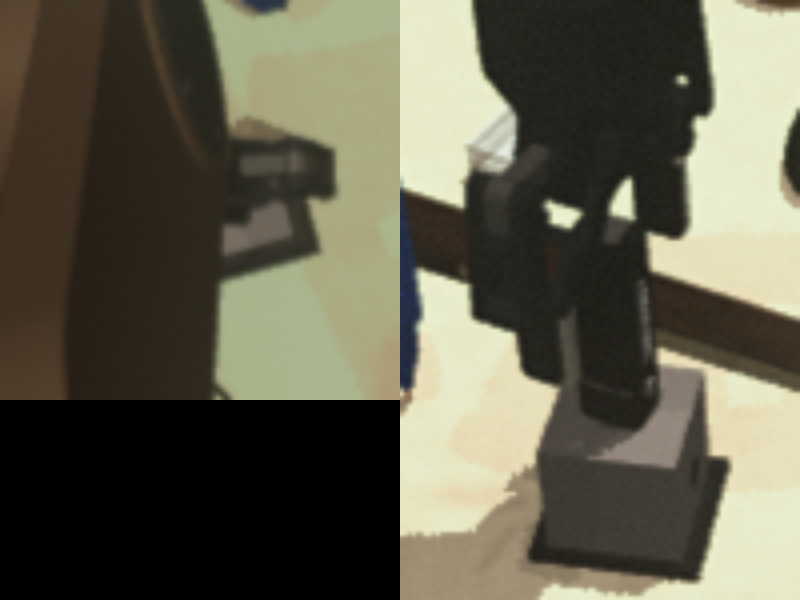

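The jaws straddle the handle: near finger tip at about (540,380) and far one at (675,230) in the crop. Their midpoint, about (607,305), lies on the handle. I'll close and check the side force.

```bash
python3 -W ignore - <<'E'
from h import *
from station import arm
arm.gripper_close(20); arm.pause(.3)
print("w",arm.get_width(),"f",arm.get_ft_force(),"m",arm.get_wrist_torque(),arm.get_tcp_pos())
p=np.array(arm.get_tcp_pos())
for i in range(3):   # null side force
    f=np.array(arm.get_ft_force())
    if abs(f[1])<1.5: break
    p[1]+=np.sign(f[1])*.5; arm.move_l(p.tolist(),v=20); arm.pause(.1); print(arm.get_ft_force(),arm.get_wrist_torque())
arm.gripper_close(50); arm.pause(.2); print("w",arm.get_width(),arm.get_ft_force(),arm.get_time())
E
```

```text
w 21.633455694272307 f [-0.23255731 -0.35500484  2.30309155] m [-0.23423214  0.01402941 -0.06289119] [559.54362314 159.47947159 128.04938698]
w 21.471772201351882 [-0.25494084 -1.49230585  3.82764446] 6.8833
```

Width is 21.6 mm, as expected for the 22 mm handle, and the side force is small. Now I'll lift and move to 40 mm off the stone along its normal.

```bash
cat >> h.py <<'E'
n=np.array([-.321,-.111,.94]); n/=np.linalg.norm(n); P=np.array([551,-113.5,96.]); L=121.
OR=lambda n=n:rpy(-n,[0,-1,0])
def grab(name,boxes,k):
    from station import capture; import cv2
    ims=[]
    for c,(u,v,w,h) in boxes.items():
        im=np.mean([capture(c)["img"].astype(float) for _ in range(3)],0)
        r=cv2.resize(np.clip(im[v:v+h,u:u+w,::-1]*1.15,0,255).astype(np.uint8),None,fx=k,fy=k,interpolation=cv2.INTER_CUBIC)
        for i in range(0,w,10): cv2.putText(r,str(u+i),(int((i+.5)*k)-10,10),0,.35,(0,0,255),1); cv2.line(r,(int((i+.5)*k),12),(int((i+.5)*k),18),(0,0,255),1)
        for i in range(0,h,10): cv2.putText(r,str(v+i),(8,int((i+.5)*k)+4),0,.35,(0,0,255),1); cv2.line(r,(0,int((i+.5)*k)),(6,int((i+.5)*k)),(0,0,255),1)
        ims.append(r)
    cv2.imwrite(f"pics/{name}.png",np.hstack(ims))
E
python3 -W ignore - <<'E'
from h import *
from station import arm
p=arm.get_tcp_pos(); arm.move_l([559.5,159.5,215],v=80); arm.pause(.4)
print("lift",arm.get_tcp_pos(),arm.get_ft_force(),arm.get_width(),arm.get_time())
arm.move_l([559.5,159.5,290],v=120)
arm.move_to((P+n*(L+40)).tolist(),OR()); arm.pause(.3)
print(arm.get_tcp_pos(),arm.get_joint_positions(),arm.get_ft_force(),arm.get_width(),arm.get_time())
grab("hover",{"top":(260,160,80,80),"side":(270,120,80,100)},5) if 0 else grab("hover",{"top":(280,170,50,60),"side":(280,130,50,60)},8)
tip=np.array(arm.get_tcp_pos())-n*L; print("tip",tip,proj("top",tip),proj("side",tip))
E
```

```text
lift [559.45305173 159.50131493 214.87308868] [-0.27663611 -1.10899888 -0.60957622] 21.87006254486258 8.525
[ 499.6455419  -130.71141037  247.40574879] [-0.48283583  0.20431113  2.12174895  0.44065983  0.61991257  0.73226072] [-0.89720042  0.25693022 -0.19913834] 21.307618758733597 10.75
tip [ 538.19353561 -117.86464526  133.63154736] [[313.7418277  207.01747885]] [[315.13421439 163.3951999 ]]
```

View pics/hover.png

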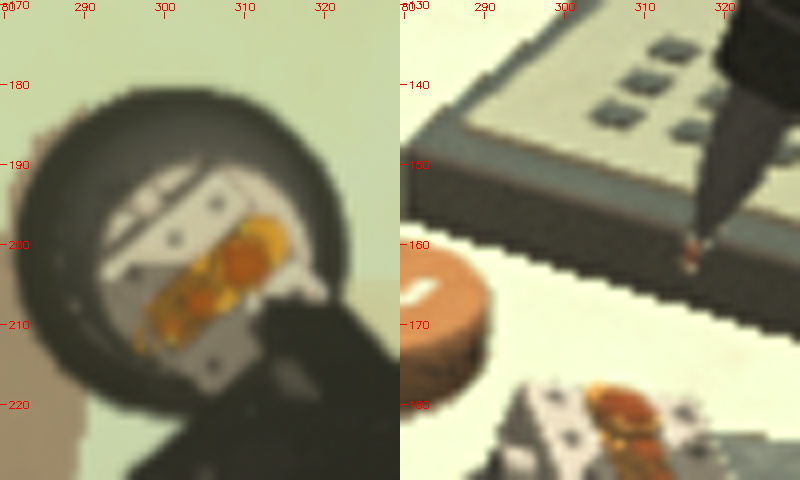

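The side view shows the needle tip at (316.1,163.3) against a predicted (315.1,163.4), a bias of about 1 px, and the stone disc at (308.0,180.4). In the top view the gripper hides the tip. I'll correct for the bias in the side view and compare the axis direction.

```bash
python3 -W ignore - <<'E'
from h import *
from station import arm
tip=np.array(arm.get_tcp_pos())-n*L
a=proj("side",tip)[0]; b=proj("side",tip+n*25)[0]; print("axis slope pred dx/-dy",(b-a)[0]/-(b-a)[1],"obs",58/160, b)
print("actual tool x",Ro.from_euler("xyz",arm.get_eef_rot()).as_matrix()[:,0],"-n",-n)
print("P proj",proj("side",P),proj("top",P))
bias=np.array([.93,-.1])
for z in(95,96,97): print(z,onplane("side",np.array([308.0,180.4])-bias,z),onplane("top",(310.2,201.9),z))
E
```

```text
axis slope pred dx/-dy 0.4569786998956558 obs 0.3625 [319.96927496 152.8147055 ]
actual tool x [ 0.32115444  0.11110844 -0.94048644] -n [ 0.32116673  0.11105765 -0.94048824]
P proj [[307.73130758 179.66101412]] [[310.42928785 202.47240219]]
95 [ 551.58366092 -111.65680823   95.        ] [ 552.335881   -113.07427456   95.        ]
96 [ 550.9900089 -110.2549176   96.       ] [ 552.24657083 -113.00878662   96.        ]
97 [ 550.39635687 -108.85302697   97.        ] [ 552.15726065 -112.94329868   97.        ]
```

The tip bias of about 1.5 mm implies at most 1–2° of tilt in the grasp; my slope reading from the cut-off nose is rough. The side ray combined with the measured contact height will settle the last degree of freedom. I'll approach to 4 mm, then step down while reading the force.

```bash
cat >> h.py <<'E'
P1=np.array([551.5,-111.5,95.3])
def force(m=5):
    from station import arm
    f=[]
    for _ in range(m): f.append(arm.get_ft_force()); arm.pause(.03)
    return np.mean(f,0)
E
python3 -W ignore - <<'E'
from h import *
from station import arm
arm.move_l((P1+n*(L+40)).tolist(),rot=OR(),v=60)
print("hit",arm.move_l((P1+n*(L+5)).tolist(),v=50,contact_N=3)); arm.pause(.3)
f0=force(); print(f0,arm.get_time())
d=5
while d>-4:
    d-=.5; arm.move_l((P1+n*(L+d)).tolist(),v=15); arm.pause(.1)
    f=force(3)-f0; t=np.array(arm.get_tcp_pos()); print(d,((t-P1)@n-L).round(2),f.round(2),(f@n).round(2))
    if f@n>1.6 or np.linalg.norm(f)>3: break
print(t-n*L,arm.get_time())
grab("touch",{"top":(290,185,40,40),"side":(285,125,40,70)},10) if 0 else grab("touch",{"top":(290,180,35,42),"side":(290,150,45,42)},10)
E
```

```text
hit False
[ 0.418025   -0.48906067 -0.82806092] 12.6167
4.5 4.5 [ 0.06  0.29 -0.61] -0.62
4.0 4.0 [-0.37  0.18  0.3 ] 0.38
3.5 3.5 [-0.42  0.36 -0.72] -0.59
3.0 2.98 [-0.15  0.33 -0.02] -0.01
2.5 2.52 [-0.57  0.61 -0.23] -0.1
2.0 2.01 [ 0.02  0.76 -0.37] -0.44
1.5 1.48 [-0.06 -0.03  0.18] 0.19
1.0 1.0 [-0.52  0.19 -0.57] -0.39
0.5 0.51 [-0.69  0.56 -0.22] -0.05
0.0 0.03 [-0.72  0.23  0.42] 0.6
-0.5 -0.5 [-0.15  0.42  0.93] 0.87
-1.0 -0.99 [-0.83  0.16  1.72] 1.86
[ 551.82171729 -111.39077644   94.36693282] 18.0167
```

View pics/touch.png

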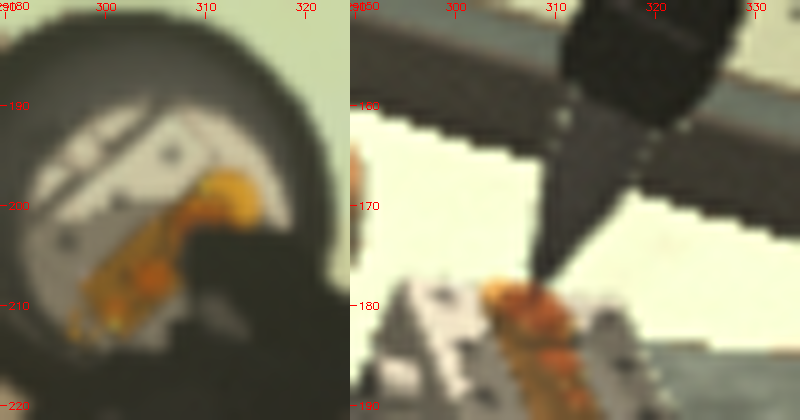

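Contact begins at d ≈ 0 to 0.5. The contact plane meets the bias-corrected side ray at about (551.4,-111.2,95.3), within 0.4 mm of P1, so the needle is on the flat. In side the nose end is at (308.5,177.5), which with 7.5 mm of needle puts the tip near (307.2,180.7), against the disc centre (308.0,180.4). I'll press to about 3 mm and check the axis with the predicted outline drawn in.

```bash
python3 -W ignore - <<'E'
from h import *
from station import arm,capture
import cv2
f0=np.array([0.418025,-0.48906067,-0.82806092])-.18*n
for d in(-1.8,-2.6):
    arm.move_l((P1+n*(L+d)).tolist(),v=10); arm.pause(.15); f=force(10)-f0; print(d,f.round(2),(f@n).round(2))
t=np.array(arm.get_tcp_pos()); tip=t-n*L
u,v,w,h,k=285,100,70,100,6
im=np.mean([capture("side")["img"].astype(float) for _ in range(4)],0)
a=cv2.resize(np.clip(im[v:v+h,u:u+w,::-1]*1.3+15,0,255).astype(np.uint8),None,fx=k,fy=k,interpolation=cv2.INTER_CUBIC); b=a.copy()
pt=lambda X:tuple(int(round(q)) for q in (proj("side",X)[0]-[u,v]+.5)*k)
cv2.line(b,pt(tip+n*3),pt(tip+n*147),(0,0,255),1)
Rt=Ro.from_euler("xyz",arm.get_eef_rot()).as_matrix()
for sx in(-14,14):
    for sy in(-11,11): cv2.line(b,pt(tip+n*53+Rt[:,2]*sx+Rt[:,1]*sy),pt(tip+n*147+Rt[:,2]*sx+Rt[:,1]*sy),(0,255,255),1)
cv2.imwrite("pics/press.png",np.hstack([a[:,:400],b[:,:400]])); print(arm.get_width(),arm.get_time(),proj("side",tip))
E
```

```text
-1.8 [-1.03  0.17  1.99] 2.18
-2.6 [-1.44  0.33  2.15] 2.44
21.50152609857484 19.9833 [[306.60809055 181.44823088]]
```

View pics/press.png

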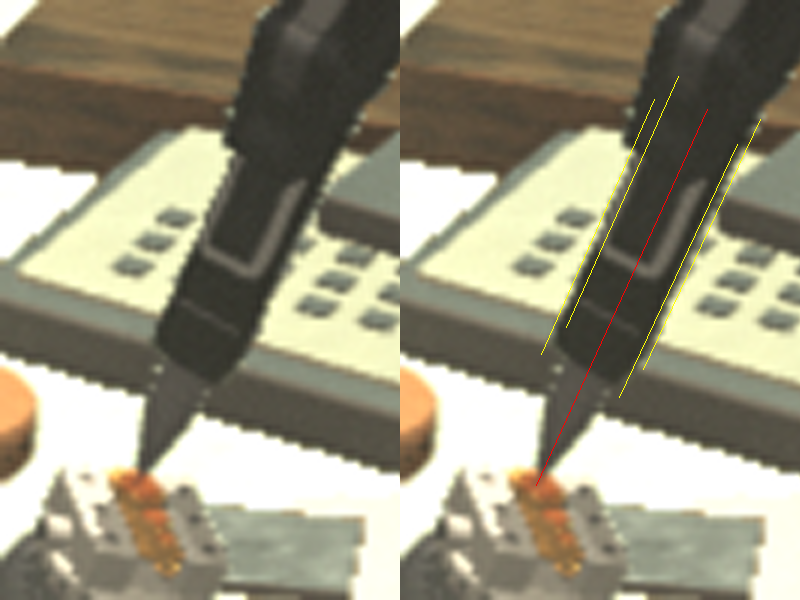

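The handle edges run parallel to the predicted outline (within about 1°), offset by the known 1 px. The tip sits on the amber disc (crop about (140,480)), at about (308.1,180.1) against the disc centre (308.0,180.4). The force of 2.4 N matches the roughly 2.9 mm of travel since contact. I'll check it is steady and hand in.

```bash
python3 -W ignore - <<'E'
from h import *
from station import arm
f0=np.array([0.418025,-0.48906067,-0.82806092])-.18*n
arm.pause(.3); f=force(12)-f0
print(f.round(2),(f@n).round(2),arm.get_width(),np.abs(arm.get_joint_vel()).max(),arm.get_time())
if 1.6<f@n<3.6: print(arm.finish_job())
E
```

```text
[-1.17  0.4   2.07] 2.28 21.312643000591834 0.001350196962230027 20.6833
the job is handed in; nothing more can be done
None
```

I drew the tester out of its stand, set its needle on the large amber stone's flat top, pressed it about half-way in, and handed the job in at 20.7 s while still holding it. No verdict was reported.

Last checks:
- **Pressing:** the force along the stone's normal was 2.3 to 2.4 N. That agrees with about 2.6 to 2.9 mm of needle travel since first contact.
- **Squareness:** the handle in the side picture was parallel to the predicted outline within about 1°. The lean of the flat top itself, 19.9°, comes from the vice-head fit. I put its error at 1 to 2°.
- **Position:** in the side camera the needle end was within about 0.3 px of the centre of the flat top.
- **Grip and rest:** the grip width was steady at 21.3 mm, and the joints were at rest (0.0014 rad/s).

What disagreed or stayed unsure:
- **Top camera:** the gripper hid the needle end from above. Without bias correction, that camera put the stone's centre about 1.7 mm further towards −y, which is within the 4 mm tolerance.
- **Axis readings:** early rough readings of the nose slope differed from the prediction by 2 to 5°. The longer handle edges later showed them to be poor readings.
- **Force noise:** the force reading had about 0.4 N of noise and a small sideways part of about 0.8 N.

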